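Pack a culture dish and hasp the transport case shut

TASK

Pack the small culture dish for transport: set it down gently (do not drop it) lid up and flat on the black rubber mat, in the compartment of the grey case that has no white cool block, without tipping it over on the way. Then shut the case's lid fully, and after that swing the steel hasp over until it lies flat on the lid with the lid's staple standing through its slot. Leave the cool block in its compartment and everything else on the desk where it is.

Things in the scene. Friction and masses are not known exactly. Their poses are not given: they have to be found in the camera images.
- dish_center (a point): Centre (half-way up, 7.5 mm above its underside) of the small culture dish to be packed: a round, closed, clear plastic dish with red filling, 60 mm diameter, 15 mm high, 30 g, lying on the desk, z axis up out of its lid. The other dish like it is much larger (90 mm). It is the only 60 mm dish.
- dish: The same small dish; origin at the centre of its underside, z up out of its lid.
- case: Grey transport case, fixed, 155 (its x) x 200 (its y) x 60 mm high without lid, walls and floor 5 mm, open on top. Origin: centre of its underside, on the desk. -x side: hasp, facing the robot; +x side: lid hinge. A 4 mm wall along x at y = 0, top 35 mm above the desk, makes two compartments, each 145 (x) x 93 (y) mm, centred at y = +49 and -49 mm.
- lid (a joint): Lid angle, rad: 0 = fully shut, grows as it opens up and away to the case's +x (1.57 upright; starts 1.5 to 1.75; stop at 1.9). Flat panel 155 x 200 x 8 mm. Stiff hinge, stays at any angle; 2 to 4 N at the free edge move it.
- lid_hinge (a point): Middle of the lid's hinge line, which runs along the case's y at case x = +77.5, z = 60 mm: the underside of the lid's hinged edge (shut, the lid spans z = 60 to 68 mm).
- staple (a point): Middle of the top of the lid's catch: a steel staple (loop of 6 mm rod, 22 mm wide in y) on the lid's outer face, in the middle of its width, 130.5 mm from the hinge, 16 mm out of the face (lid shut: at case x = -53, y = 0, top at z = 84 mm).
- hasp (a joint): Hasp angle, rad: 0 = flat on the shut lid, pointing to the case's +x; 1.57 = straight up; starts at 1.75 to 2.15, leaning back off the lid to -x; stop at 2.3. Steel strap 40 mm wide, 4 mm thick, 68 mm long, with a slot 24 x 24 mm centred 38 mm from the hinge that goes over the staple. Stiff hinge, stays at any angle, about 1 N at its end moves it.
- hasp_hinge (a point): Middle of the hasp's hinge line, along the case's y at case x = -91, z = 71 mm, on a bracket 28 mm deep and 56 mm wide (top 60 mm above the desk) in the middle of the case's -x side; two 6 mm hinge cheeks beside the strap rise to z = 75 mm.
- hasp_pull (a point): Middle of the hasp's pull bar: a round bar 8 mm thick, 44 mm long, along the case's y at the strap's free end, 68 mm from the hinge and 7 mm out of the strap on its outer side (upper side when the hasp is shut: then at case x = -23, z = 78 mm).
- mat_top (a point): Centre of the upper face of the black rubber mat, 136 (case x) x 84 (case y) x 6 mm, 150 g, lying loose on the floor of the compartment where the dish goes; its upper face is 11 mm above the desk; axes as the case's.
- coolblock: White hard plastic cool block 136 x 84 x 30 mm, 350 g, filling the other compartment; origin at the centre of its underside. Leave it there.
- bigdish: Large red-filled dish, 90 mm diameter, 16 mm high, a bystander; origin at the centre of its underside.
- sparelid: Empty clear large dish, 92 mm diameter, 10 mm high, a bystander; origin under its centre.
- jar: Specimen jar, 48 mm diameter, 70 mm high, white cap, a bystander; origin under its centre.
- mouse: Computer mouse, 100 x 60 x 33 mm, a bystander; origin under its centre.
There are look-alikes about, which are no part of the job. Leave any purple look-alike of the dish alone.

How it is judged:
By the outcome, as a careful person would: the job done as asked, in the order asked, and still so for the second after the job is handed in, with the robot touching nothing.
It also fails if it takes over 67 s, if anything falls off the work surface, if the arm or the gripper's body presses on something with over 40 N, if the wrist force passes 120 N, or if a joint passes its speed limit or range.

ROBOT

A 6-joint arm with a two-finger parallel gripper is mounted at the origin on the work surface. World frame = base frame: x ahead of the robot, y to its left, z up, the work surface at z = 0. Lengths are in m, angles in rad, forces in N, time in s.
With the tool pointing down it reaches from about 0.425 to 0.925 m from the base axis. Payload 12.5 kg.
Tool frame: the origin (TCP) lies at the very end of the fingers, on their centre line; the grasp point (between the pads) lies 19 mm behind it; z points along the fingers, y is the line along which they close (so a half turn about z gives the same grasp; the last joint's range is limited). The gripper opens to 85 mm and grips with 20 to 120 N. Pads are 22 mm wide; open, the fingers measure 114 mm over their backs; the gripper's body (76 mm by 85 mm) begins 54 mm behind the grasp point. The pads swing forward as they close: fully open they stand 13 mm farther back than shut.
Start: joints at [1.201, 0.491, 1.559, -0, 1.092, -0.106], TCP at [0.163, 0.603, 0.231] pointing down, gripper open.
Joint ranges: [-3.1, 3.1], [-0.84, 2.19], [0.05, 2.79], [-1.13, 4.28], [0.06, 2.93], [-2.69, 2.69]. Speed limits (rad/s): [2.22, 2.22, 2.79, 3.14, 3.14, 3.14].

INTERFACE

Orientations are given as a 3x3 rotation matrix whose columns are the frame's x, y, z axes.
In Python, from station import arm gives the robot as it stands.
- The arm moves only by the tool play_rows, never from a script. Its argument "commands" is one flat list of numbers, 7 for each row, row after row: the shift along the tool's x, y, z in cm, then the turn, a rotation vector about the tool's x, y, z in rad, then the opening, from 0 (shut) to 1 (fully open). In form: [dx, dy, dz, rx, ry, rz, grip, dx, dy, dz, rx, ry, rz, grip, ...]. A call has 1 to 10 rows; each row is the pose to reach, as a shift and turn from the pose commanded when the call began, along the tool's axes at that moment; what a row does not reach only later rows make up. A row lasts 1/10 s, in which the tool goes at most 50 mm and 8.59 degrees, less where a joint would pass 70% of its speed; a pose out of reach is approached as far as the arm can. A call with a gripper value outside its range is refused whole. The fingers move at their own pace and stop on an object; "force" is the grip in N (left out, the last holds). Time passes only in rows, so rows that repeat a pose let the fingers close. It gives the time, the measured TCP pose, the force, the opening and the grip force at its end, in the units of the state.
- arm.get_state(): the state, without advancing time (a new reading comes with each control period).
- arm.capture(name): name is "side" or "top" or "wrist"; returns a dict with "color" (480x640x3 uint8, red, green, blue), "mtx" (3x3 intrinsics, pixels), "position" and "attitude" of the camera in the world; the wrist camera has in their place "hand_eye" (4x4, takes a point from camera to tool coordinates, whose origin is the TCP and whose axes are the flange's). Camera axes: x right, y up, looking along -z (the intrinsics and any distortion apply to the point x, -y, -z); pixel columns grow to the right and rows downward; lengths in m; the calibration is good to about 2 mm. A picture is of the moment at which its call begins: read the wrist's pose just before it. There is no depth.
- arm.sign_off(): hands the job in; it is judged then, once.
Trained networks look in a picture, given as the dict that the camera call returned (one of the last four; its "shot" number tells which), for a name from the list of things; names that differ only in an ending like _2 or _b are one class to them, and where a whole thing is asked for, a point or a joint stands for the part that bears it (a point fixed in the world has none). Each returns a list of dicts, best first, with "score" (0 to 1); they miss things now and then, are a little off and sometimes report something else, mostly with a low value. They report only what shows in the picture. A call takes as long as a camera call. They do not tell look-alikes from the thing itself.
- arm.trace(picture, query): "region" (480x640 bool, what is visible of it) and "point" ([column, row] in pixels, amid what is visible of it).
- arm.spot_point(picture, query): "point" ([column, row] in pixels: a listed point, or the origin of a listed thing).
The state is a dict: "time": time; "qpos": joint angles; "dq": joint speeds; "effort": joint torques, N m; "tool_pos": TCP position; "eef_rot": TCP orientation; "wrist_force": force on the tool from outside, world axes, zero at the start; "torque": the same for the moment, N m; "grip_width": finger opening in m; "grasp_force": force on a finger pad.
Only numpy, scipy, OpenCV 4.12 (cv2) and the standard library are available. Lean on these libraries where they do the work, as an engineer would, in place of code of your own. Each camera call takes 0.05 s, during which the arm holds its last target. There are 200 camera calls.

## Working session

There is one attempt and no reset: what is moved stays moved. The work goes in short steps, Python scripts to look and compute and a tool call to move; the robot and the scene stay as the last step left them, time stands still between calls to the robot, and variables do not carry over. Pictures are saved under pics/ and viewed, at most 10 in all, crops included, and the job is handed in when it is done.

Besides the shell and the picture viewer there is one more tool, called after "Emit:" as a command line: name --argument value ..., lists and objects as JSON in quotes. play_rows: Moves the arm, as the interface text tells. Its arguments: {"type":"object","properties":{"commands":{"type":"array"},"force":{"type":"number"}},"required":["commands"]}

```bash
ls; mkdir -p pics
cat > h.py <<'E'
import numpy as np, cv2
from station import arm
def cam(p, st=None):
    if 'hand_eye' in p:
        H=np.array(p['hand_eye']); T=np.eye(4); T[:3,:3]=st['eef_rot']; T[:3,3]=st['tool_pos']; M=T@H
        return M[:3,:3],M[:3,3]
    return np.array(p['attitude']),np.array(p['position'])
def ray(p,px,st=None):
    R,o=cam(p,st); K=np.array(p['mtx'])
    d=np.linalg.inv(K)@[px[0],px[1],1]; d=R@[d[0],-d[1],-d[2]]
    return o,d/np.linalg.norm(d)
def onz(p,px,z,st=None):
    o,d=ray(p,px,st); return o+d*(z-o[2])/d[2]
def proj(p,X,st=None):
    R,o=cam(p,st); c=R.T@(np.array(X)-o); u=np.array(p['mtx'])@[c[0],-c[1],-c[2]]; return u[:2]/u[2]
def tri(rays):
    A=0;b=0
    for o,d in rays:
        P=np.eye(3)-np.outer(d,d); A=A+P; b=b+P@o
    return np.linalg.solve(A,b)
def save(p,n): cv2.imwrite('pics/'+n+'.png',p['color'][:,:,::-1])
E
python3 - <<'E'
from h import *
np.set_printoptions(precision=4,suppress=True)
st=arm.get_state(); print(st['time'],st['tool_pos'],st['eef_rot'])
t=arm.capture('top'); s=arm.capture('side')
print({k:v for k,v in t.items() if k!='color'})
save(t,'top0');save(s,'side0')
for q in ['dish_center','lid_hinge','staple','hasp_hinge','hasp_pull','mat_top','coolblock','case','bigdish','jar','mouse','sparelid']:
    a=arm.spot_point(t,q);b=arm.spot_point(s,q)
    print(q,[(np.round(x['point']),round(x['score'],2)) for x in a[:3]],[(np.round(x['point']),round(x['score'],2)) for x in b[:3]])
    if a and b:print('   ',tri([ray(t,a[0]['point']),ray(s,b[0]['point'])]))
E
```

```text
pics
0.0 [0.1629 0.6031 0.2307] [[-0.9654  0.2608 -0.0004]
 [ 0.2608  0.9654 -0.0011]
 [ 0.0001 -0.0012 -1.    ]]
{'mtx': array([[596.008 ,   0.    , 314.217 ],
       [  0.    , 596.008 , 246.5425],
       [  0.    ,   0.    ,   1.    ]]), 'position': array([ 0.2068, -0.0391,  1.622 ]), 'attitude': array([[-0.0614,  0.9782, -0.1984],
       [-0.9981, -0.0597,  0.0149],
       [ 0.0027,  0.199 ,  0.98  ]]), 'shot': 1}
dish_center [(array([381., 264.]), 0.95), (array([353., 225.]), 0.91)] [(array([344., 298.]), 0.93), (array([374., 267.]), 0.83), (array([290., 195.]), 0.68)]
    [ 0.475  -0.2446  0.008 ]
lid_hinge [(array([247., 204.]), 0.57), (array([407., 214.]), 0.17)] [(array([342., 178.]), 0.63)]
    [0.6511 0.1091 0.0712]
staple [(array([234., 175.]), 0.63)] [(array([355., 129.]), 0.98), (array([191., 196.]), 0.71)]
    [0.6942 0.1275 0.1901]
hasp_hinge [] [(array([287., 191.]), 0.62)]
hasp_pull [(array([255., 264.]), 0.57)] [(array([279., 175.]), 0.77)]
    [0.4726 0.0916 0.1316]
mat_top [(array([271., 227.]), 0.95), (array([235., 172.]), 0.36)] [(array([328., 215.]), 0.62)]
    [0.5926 0.054  0.0062]
coolblock [(array([237., 237.]), 0.57)] [(array([307., 201.]), 0.71)]
    [0.5748 0.1487 0.0001]
case [(array([253., 234.]), 0.89), (array([237., 238.]), 0.66), (array([256., 259.]), 0.47)] [(array([321., 208.]), 0.63), (array([453., 253.]), 0.33), (array([290., 192.]), 0.25)]
    [ 0.5855  0.1028 -0.    ]
bigdish [(array([406., 210.]), 0.84)] [(array([425., 305.]), 0.8), (array([454., 249.]), 0.41)]
    [ 0.6239 -0.3282 -0.0032]
jar [(array([358., 151.]), 0.53)] []
mouse [(array([184., 339.]), 0.74), (array([237., 174.]), 0.24)] [(array([191., 198.]), 0.62)]
    [ 0.3022  0.3011 -0.0028]
sparelid [(array([443., 280.]), 0.71), (array([258., 266.]), 0.24)] [(array([357., 360.]), 0.59)]
    [ 0.4176 -0.4092  0.0057]
```

View pics/top0.png

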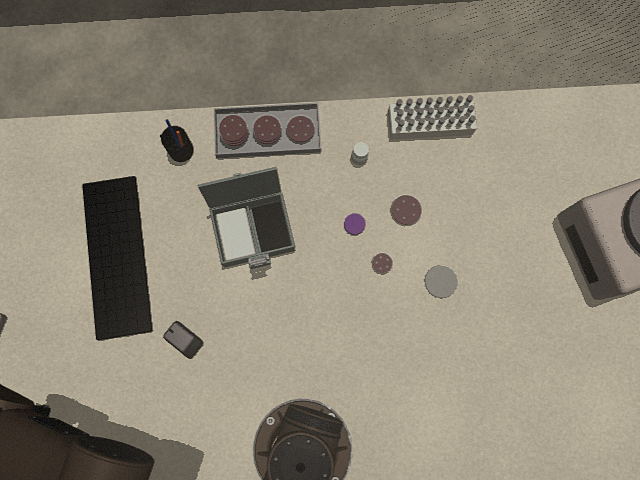

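View pics/side0.png

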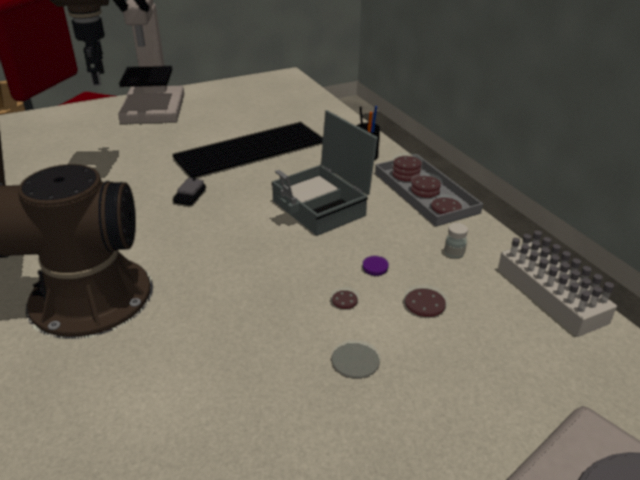

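Top view: the case is at about (253,222), with the white block on the left and the black mat on the right. The lid is open to the back and the hasp is at (260,266). The red small dish is at (381,264), and the purple look-alike at (354,224) is to be left alone. The side view agrees. I'll go to the dish next.

```bash
cat >> h.py <<'E'
from scipy.spatial.transform import Rotation as Ro
np.set_printoptions(precision=4,suppress=True)
def down(yaw): # tool y along world angle yaw, z down
    y=np.array([np.cos(yaw),np.sin(yaw),0]); z=np.array([0,0,-1.]); return np.stack([np.cross(y,z),y,z],1)
def go(P,R,pos,rot):
    "shift cm & rotvec from (pos,rot) to (P,R)"
    rot=np.array(rot)
    return np.r_[rot.T@(np.array(P)-pos)*100, Ro.from_matrix(rot.T@R).as_rotvec()].round(2)
E
python3 - <<'E'
from h import *
s=arm.get_state();p,R=s['tool_pos'],s['eef_rot']
D=down(.186)
print(go([.42,.38,.27],down(.75),p,R)); print(go([.5,.05,.27],D,[.42,.38,.27],down(.75)));print(go([.475,-.245,.2],D,[.5,.05,.27],D))
E
```

```text
[-30.64 -14.86  -3.87   0.     0.     0.56]
[-29.6  -16.64   0.     0.     0.     0.56]
[-28.53  -7.91   7.     0.     0.     0.  ]
```

Emit:
play_rows --commands '[-30.6, -14.9, -3.9, 0, 0, 0.56, 1, -30.6, -14.9, -3.9, 0, 0, 0.56, 1, -30.6, -14.9, -3.9, 0, 0, 0.56, 1, -30.6, -14.9, -3.9, 0, 0, 0.56, 1, -30.6, -14.9, -3.9, 0, 0, 0.56, 1, -30.6, -14.9, -3.9, 0, 0, 0.56, 1, -30.6, -14.9, -3.9, 0, 0, 0.56, 1, -30.6, -14.9, -3.9, 0, 0, 0.56, 1]'

```text
time: 2.1
tool_pos: [0.4229, 0.3769, 0.2709]
eef_rot: [[-0.676, 0.737, 0.002], [0.737, 0.676, 0.0], [-0.001, 0.001, -1.0]]
wrist_force: [-0.0, 0.4, 0.2]
grip_width: 0.0851
grasp_force: 0.0
```

Emit:
play_rows --commands '[-29.6, -16.6, 0, 0, 0, 0.56, 1, -29.6, -16.6, 0, 0, 0, 0.56, 1, -29.6, -16.6, 0, 0, 0, 0.56, 1, -29.6, -16.6, 0, 0, 0, 0.56, 1, -29.6, -16.6, 0, 0, 0, 0.56, 1, -29.6, -16.6, 0, 0, 0, 0.56, 1, -29.6, -16.6, 0, 0, 0, 0.56, 1, -29.6, -16.6, 0, 0, 0, 0.56, 1]'

```text
time: 2.9
tool_pos: [0.4996, 0.0466, 0.2702]
eef_rot: [[-0.182, 0.983, 0.0], [0.983, 0.182, -0.0], [-0.0, 0.0, -1.0]]
wrist_force: [-0.1, 0.1, -0.1]
grip_width: 0.0854
grasp_force: 0.0
```

Emit:
play_rows --commands '[-28.5, -7.9, 7, 0, 0, 0, 1, -28.5, -7.9, 7, 0, 0, 0, 1, -28.5, -7.9, 7, 0, 0, 0, 1, -28.5, -7.9, 7, 0, 0, 0, 1, -28.5, -7.9, 7, 0, 0, 0, 1, -28.5, -7.9, 7, 0, 0, 0, 1, -28.5, -7.9, 7, 0, 0, 0, 1, -28.5, -7.9, 7, 0, 0, 0, 1]'

```text
time: 3.7
tool_pos: [0.4741, -0.2449, 0.1998]
eef_rot: [[-0.184, 0.983, -0.001], [0.983, 0.184, 0.001], [0.001, -0.001, -1.0]]
wrist_force: [0.9, 0.7, -0.5]
grip_width: 0.0855
grasp_force: 0.0
```

Run:
```python
from h import *
s=arm.get_state();w=arm.capture('wrist'); print(s['time'],s['tool_pos'],s['eef_rot'],s['wrist_force']);print(w['hand_eye'],w['mtx'])
save(w,'w1')
t=arm.capture('top');sd=arm.capture('side')
for x in arm.spot_point(w,'dish_center'): print(x, onz(w,x['point'],.0075,s))
for n,p in(('t',t),('s',sd)):
  for x in arm.spot_point(p,'dish_center'): print(n,x, onz(p,x['point'],.0075))
for q in ['dish']:
  for x in arm.trace(w,q):
    c=np.argwhere(x['region'])[:,::-1].astype(np.float32); (cx,cy),r=cv2.minEnclosingCircle(c); print('tr',x['score'],(cx,cy),r,onz(w,(cx,cy),.0075,s))
```

```text
3.7 [ 0.4741 -0.2449  0.1998] [[-0.1843  0.9829 -0.0008]
 [ 0.9829  0.1843  0.0009]
 [ 0.0011 -0.0007 -1.    ]] [ 0.8847  0.6634 -0.4786]
[[ 0.0002  0.9508  0.3098  0.0796]
 [ 1.     -0.0004  0.0005 -0.0001]
 [ 0.0006  0.3098 -0.9508 -0.1431]
 [ 0.      0.      0.      1.    ]] [[351.8205   0.     324.9736]
 [  0.     351.8205 242.6057]
 [  0.       0.       1.    ]]
{'point': [326.1, 213.6], 'score': 0.95} [ 0.4747 -0.2445  0.0075]
{'point': [461.4, 168.3], 'score': 0.87} [ 0.5913 -0.1783  0.0075]
{'point': [442.7, 309.8], 'score': 0.35} [ 0.6166 -0.3249  0.0075]
t {'point': [354.1, 222.7], 'score': 0.72} [ 0.5947 -0.1788  0.0075]
s {'point': [342.3, 297.6], 'score': 0.93} [ 0.473  -0.2428  0.0075]
s {'point': [373.3, 264.7], 'score': 0.88} [ 0.5882 -0.1732  0.0075]
tr 0.75 (460.89794921875, 168.10203552246094) 34.85724639892578 [ 0.5908 -0.1782  0.0075]
tr 0.61 (327.4398193359375, 217.06224060058594) 31.61968994140625 [ 0.4766 -0.2477  0.0075]
tr 0.23 (637.9000244140625, 236.5) 24.5247802734375 [ 0.7841 -0.2101  0.0075]
```

View pics/w1.png

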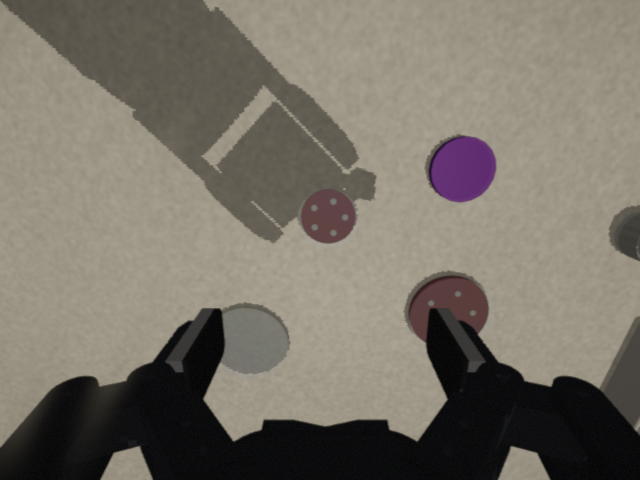

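The wrist view shows the red dish at (327,215), on the gripper's centre line. The purple one at (461,168) is clear of the path.

Emit:
play_rows --commands '[0, 0.05, 5, 0, 0, 0, 0.82, 0, 0.05, 10, 0, 0, 0, 0.82, 0, 0.05, 14, 0, 0, 0, 0.82, 0, 0.05, 17, 0, 0, 0, 0.82, 0, 0.05, 18.5, 0, 0, 0, 0.82, 0, 0.05, 19.3, 0, 0, 0, 0.82, 0, 0.05, 19.6, 0, 0, 0, 0.82, 0, 0.05, 19.8, 0, 0, 0, 0.82]' --force 25

```text
time: 4.85
tool_pos: [0.4751, -0.2448, 0.0028]
eef_rot: [[-0.186, 0.983, 0.001], [0.983, 0.186, -0.0], [-0.001, 0.001, -1.0]]
wrist_force: [-0.8, 0.4, 0.5]
grip_width: 0.0699
grasp_force: 0.0
```

Emit:
play_rows --commands '[0, 0, 0.1, 0, 0, 0, 0.82, 0, 0, 0.2, 0, 0, 0, 0.82, 0, 0, 0.2, 0, 0, 0, 0.82]'

```text
time: 5.15
tool_pos: [0.4749, -0.2449, 0.0007]
eef_rot: [[-0.186, 0.983, 0.001], [0.983, 0.186, -0.0], [-0.001, 0.001, -1.0]]
wrist_force: [-0.3, -1.4, 0.0]
grip_width: 0.0698
grasp_force: 0.0
```

Run:
```python
from h import *
s=arm.get_state();w=arm.capture('wrist'); print(s['time'],s['tool_pos'],s['wrist_force'],s['grip_width']);save(w,'w2')
```

```text
5.15 [ 0.4749 -0.2449  0.0007] [-0.2762 -1.43    0.0006] 0.06982247356393231
```

View pics/w2.png

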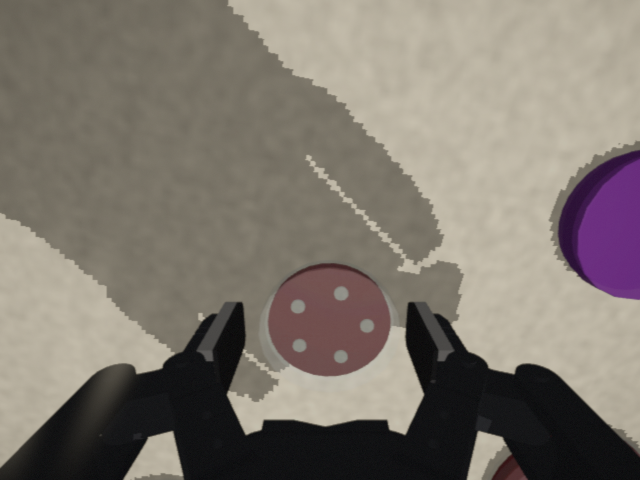

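The dish sits between the fingers, centred at about (329,320). Lowering a little more and closing.

Emit:
play_rows --commands '[0, 0, 0.15, 0, 0, 0, 0.82, 0, 0, 0.3, 0, 0, 0, 0.8, 0, 0, 0.3, 0, 0, 0, 0.6, 0, 0, 0.3, 0, 0, 0, 0.6, 0, 0, 0.3, 0, 0, 0, 0.6, 0, 0, 0.3, 0, 0, 0, 0.6, 0, 0, 0.3, 0, 0, 0, 0.6]' --force 25

```text
time: 5.9
tool_pos: [0.4746, -0.2448, -0.0027]
eef_rot: [[-0.186, 0.983, -0.0], [0.983, 0.186, 0.0], [0.0, -0.0, -1.0]]
wrist_force: [-1.5, -0.1, 2.9]
grip_width: 0.0587
grasp_force: 26.7
```

Run:
```python
from h import *
s=arm.get_state();w=arm.capture('wrist'); print(s['time'],s['tool_pos'],s['wrist_force'],s['grip_width'],s['grasp_force'])
x=arm.spot_point(w,'dish_center')[0];print(x,onz(w,x['point'],.0075,s)-s['tool_pos'])
```

```text
5.9 [ 0.4746 -0.2448 -0.0027] [-1.4624 -0.0689  2.9114] 0.0586777201434914 26.682832539081573
{'point': [322.8, 328.3], 'score': 0.81} [-0.0006 -0.0028  0.0102]
```

Emit:
play_rows --commands '[0, 0, -0.5, 0, 0, 0, 0.6, 0, 0, -2, 0, 0, 0, 0.6, 0, 0, -4.5, 0, 0, 0, 0.6, 0, 0, -7.5, 0, 0, 0, 0.6, 0, 0, -10.5, 0, 0, 0, 0.6, 0, 0, -13.5, 0, 0, 0, 0.6, 2, 0.6, -16.5, 0, 0, 0, 0.6, 4, 1.2, -19.5, 0, 0, 0, 0.6, 6, 1.8, -22.5, 0, 0, 0, 0.6, 8, 2.4, -25.5, 0, 0, 0, 0.6]'

```text
time: 7.0
tool_pos: [0.4832, -0.1608, 0.2538]
eef_rot: [[-0.186, 0.983, 0.0], [0.983, 0.186, 0.0], [-0.0, 0.0, -1.0]]
wrist_force: [1.3, -0.9, -0.2]
grip_width: 0.0591
grasp_force: 27.1
```

Emit:
play_rows --commands '[2.5, 0.8, -1.5, 0, 0, 0, 0.6, 5, 1.6, -3, 0, 0, 0, 0.6, 7.5, 2.4, -4, 0, 0, 0, 0.6, 10, 3.2, -4.4, 0, 0, 0, 0.6, 12, 3.8, -4.4, 0, 0, 0, 0.6, 13.2, 4.2, -4.4, 0, 0, 0, 0.6, 13.6, 4.3, -4.4, 0, 0, 0, 0.6, 13.6, 4.3, -4.4, 0, 0, 0, 0.6]'

```text
time: 7.8
tool_pos: [0.5003, -0.0201, 0.2962]
eef_rot: [[-0.187, 0.982, -0.0], [0.982, 0.187, -0.0], [0.0, -0.0, -1.0]]
wrist_force: [-0.1, -0.6, -0.3]
grip_width: 0.059
grasp_force: 27.1
```

Run:
```python
from h import *
s=arm.get_state();w=arm.capture('wrist'); print(s['time'],s['tool_pos'],s['wrist_force'],s['grip_width'],s['grasp_force'])
save(w,'w3')
t=arm.capture('top'); sd=arm.capture('side')
for q,z in [('dish_center',.3),('lid_hinge',.06),('staple',.19),('hasp_hinge',.071),('hasp_pull',.13),('mat_top',.011),('coolblock',.005),('case',0)]:
    a=arm.spot_point(w,q); rs=[ray(w,a[0]['point'],s)] if a else []
    if a: print(q,a[0],len(a),'w@z',onz(w,a[0]['point'],z,s))
    for p in (t,sd):
        b=arm.spot_point(p,q)
        if b: print('   ',b[0]['score'],onz(p,b[0]['point'],z)); rs.append(ray(p,b[0]['point']))
    if len(rs)>1: print('   tri',tri(rs))
```

```text
7.8 [ 0.5003 -0.0201  0.2962] [-0.134  -0.6027 -0.2887] 0.058965090730761005 27.10126519203186
    0.93 [ 0.5224 -0.1476  0.3   ]
    0.9 [ 0.51   -0.0111  0.3   ]
   tri [ 0.481  -0.1336  0.3639]
lid_hinge {'point': [510.5, 102.1], 'score': 0.72} 1 w@z [0.6632 0.117  0.06  ]
    0.64 [0.653  0.1271 0.06  ]
    0.77 [0.6631 0.1273 0.06  ]
   tri [0.6572 0.1209 0.0648]
    0.87 [0.6962 0.1233 0.19  ]
    0.98 [0.6971 0.1303 0.19  ]
   tri [0.694  0.1232 0.1938]
hasp_hinge {'point': [343.5, 100.2], 'score': 0.96} 1 w@z [0.498  0.0866 0.071 ]
    0.7 [0.4981 0.0938 0.071 ]
   tri [0.4966 0.0868 0.0753]
hasp_pull {'point': [420.7, 60.7], 'score': 0.7} 2 w@z [0.5501 0.1219 0.13  ]
    0.53 [0.4837 0.0879 0.13  ]
   tri [0.5309 0.1352 0.1001]
mat_top {'point': [413.7, 151.5], 'score': 0.79} 1 w@z [0.5928 0.0516 0.011 ]
    0.75 [0.5862 0.0374 0.011 ]
   tri [0.5946 0.0517 0.0005]
coolblock {'point': [418.4, 61.2], 'score': 0.6} 1 w@z [0.5738 0.1467 0.005 ]
    0.9 [0.5779 0.156  0.005 ]
    0.74 [0.5808 0.1617 0.005 ]
   tri [0.5748 0.1503 0.0121]
case {'point': [414.6, 107.7], 'score': 0.95} 1 w@z [0.5836 0.0996 0.    ]
    0.91 [0.5787 0.0992 0.    ]
    0.59 [0.5863 0.1047 0.    ]
   tri [0.5811 0.0987 0.0043]
```

View pics/w3.png

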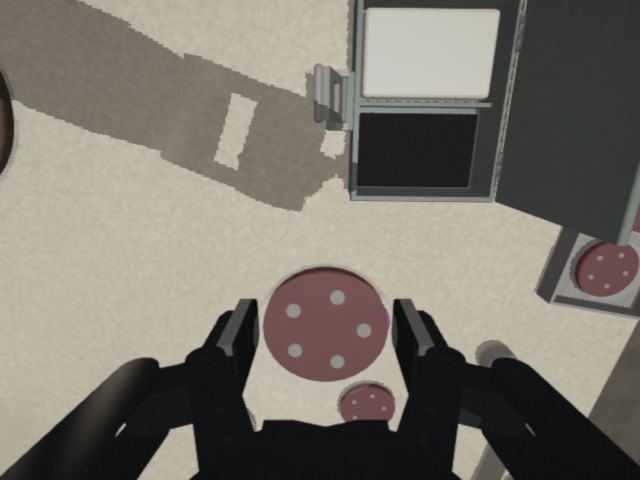

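The wrist view shows the case nearly aligned with the tool. The near rim runs from (350,199) to (494,202), the divider from (360,104) to (490,105), the mat centre is at about (416,150), and the dish is held level at (326,323).

Run:
```python
from h import *
s=arm.get_state();w=arm.capture('wrist')
g=cv2.cvtColor(w['color'],cv2.COLOR_RGB2GRAY)
m=(g<38).astype(np.uint8); m[:100]=0;m[192:]=0;m[:,:350]=0;m[:,490:]=0
n,l,stt,c=cv2.connectedComponentsWithStats(m); i=1+np.argmax(stt[1:,4]); print(stt[i])
pts=np.argwhere(l==i)[:,::-1].astype(float)
W=np.array([onz(w,p,.011,s)[:2] for p in pts]).astype(np.float32)
print(cv2.minAreaRect(W*1000))
for px,z in [((350,199),.06),((494,202),.06),((360,104),.035),((490,105),.035)]: print(px,onz(w,px,z,s))
a=onz(w,(350,199),.06,s);b=onz(w,(494,202),.06,s); print('yaw',np.arctan2(*(b-a)[1::-1]),np.linalg.norm(b-a))
```

```text
[ 357  113  120   74 8147]
((594.16943359375, 52.62209701538086), (134.23281860351562, 82.54180145263672), 10.111189842224121)
(350, 199) [ 0.5257 -0.0093  0.06  ]
(494, 202) [0.681  0.0168 0.06  ]
(360, 104) [0.5175 0.089  0.035 ]
(490, 105) [0.6547 0.1139 0.035 ]
yaw 0.16632907697643853 0.15745579837182022
```

Emit:
play_rows --commands '[0.8, 1.5, 0, 0, 0, 0, 0.6, 2, 3.7, 0, 0, 0, 0.01, 0.6, 3.5, 6.2, 0, 0, 0, 0.01, 0.6, 4.6, 8.2, 0.5, 0, 0, 0.01, 0.6, 5.2, 9.2, 2, 0, 0, 0.01, 0.6, 5.4, 9.6, 4.5, 0, 0, 0.01, 0.6, 5.4, 9.6, 7.5, 0, 0, 0.01, 0.6, 5.4, 9.6, 10.5, 0, 0, 0.01, 0.6, 5.4, 9.6, 13, 0, 0, 0.01, 0.6, 5.4, 9.6, 15, 0, 0, 0.01, 0.6]'

```text
time: 10.2
tool_pos: [0.5839, 0.051, 0.1437]
eef_rot: [[-0.176, 0.984, -0.002], [0.984, 0.176, 0.0], [0.001, -0.002, -1.0]]
wrist_force: [-0.1, -0.2, -0.0]
grip_width: 0.0589
grasp_force: 27.1
```

Run:
```python
from h import *
s=arm.get_state();w=arm.capture('wrist'); print(s['time'],s['tool_pos'],s['wrist_force'],s['grip_width'],s['grasp_force'])
save(w,'w4'); print(go([.584,.051,.0083],down(.176),s['tool_pos'],s['eef_rot']))
```

```text
10.2 [0.5839 0.051  0.1437] [-0.1277 -0.1993 -0.0309] 0.058923777882640124 27.096926271915436
[-0.    0.04 13.54 -0.   -0.    0.  ]
```

View pics/w4.png

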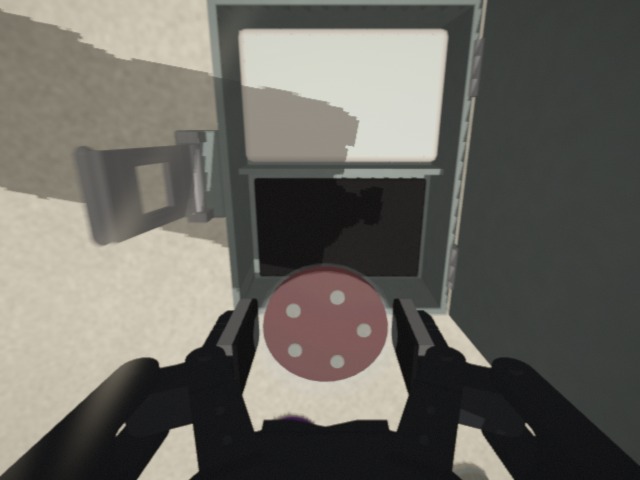

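The dish is level and above the mat compartment; the mat spans cols 255-425. Descending slowly.

Emit:
play_rows --commands '[0, 0, 1.5, 0, 0, 0, 0.6, 0, 0, 4, 0, 0, 0, 0.6, 0, 0, 6.5, 0, 0, 0, 0.6, 0, 0, 9, 0, 0, 0, 0.6, 0, 0, 11, 0, 0, 0, 0.6, 0, 0, 12.2, 0, 0, 0, 0.6, 0, 0, 12.8, 0, 0, 0, 0.6, 0, 0, 13.1, 0, 0, 0, 0.6, 0, 0, 13.2, 0, 0, 0, 0.6, 0, 0, 13.25, 0, 0, 0, 0.6]'

```text
time: 11.25
tool_pos: [0.585, 0.0508, 0.0144]
eef_rot: [[-0.176, 0.984, 0.001], [0.984, 0.176, 0.0], [-0.0, 0.001, -1.0]]
wrist_force: [0.2, 0.6, -1.0]
grip_width: 0.059
grasp_force: 27.2
```

Emit:
play_rows --commands '[0, 0, 0.1, 0, 0, 0, 0.6, 0, 0, 0.2, 0, 0, 0, 0.6, 0, 0, 0.3, 0, 0, 0, 0.6, 0, 0, 0.3, 0, 0, 0, 0.6]'

```text
time: 11.65
tool_pos: [0.5846, 0.0508, 0.0108]
eef_rot: [[-0.176, 0.984, -0.0], [0.984, 0.176, 0.0], [0.0, -0.0, -1.0]]
wrist_force: [0.3, 0.5, -0.7]
grip_width: 0.059
grasp_force: 27.2
```

Emit:
play_rows --commands '[0, 0, 0, 0, 0, 0, 0.6, 0, 0, 0.1, 0, 0, 0, 0.6, 0, 0, 0.1, 0, 0, 0, 0.6, 0, 0, 0.1, 0, 0, 0, 0.6]'

```text
time: 12.05
tool_pos: [0.5846, 0.0508, 0.0098]
eef_rot: [[-0.176, 0.984, -0.0], [0.984, 0.176, 0.0], [0.0, -0.0, -1.0]]
wrist_force: [-0.3, 0.3, 0.2]
grip_width: 0.0588
grasp_force: 27.2
```

Emit:
play_rows --commands '[0, 0, 0.1, 0, 0, 0, 0.6, 0, 0, 0.1, 0, 0, 0, 0.6, 0, 0, 0.1, 0, 0, 0, 0.6]'

```text
time: 12.35
tool_pos: [0.5846, 0.0508, 0.0087]
eef_rot: [[-0.176, 0.984, -0.0], [0.984, 0.176, 0.0], [0.0, -0.0, -1.0]]
wrist_force: [0.7, 0.4, -0.7]
grip_width: 0.0589
grasp_force: 27.2
```

Emit:
play_rows --commands '[0, 0, 0.1, 0, 0, 0, 0.6, 0, 0, 0.1, 0, 0, 0, 0.6, 0, 0, 0.1, 0, 0, 0, 0.6]'

```text
time: 12.65
tool_pos: [0.5847, 0.0508, 0.0083]
eef_rot: [[-0.176, 0.984, 0.0], [0.984, 0.176, 0.0], [-0.0, 0.0, -1.0]]
wrist_force: [-2.3, -0.2, 5.5]
grip_width: 0.0591
grasp_force: 27.8
```

Emit:
play_rows --commands '[0, 0, 0.1, 0, 0, 0, 0.6, 0, 0, 0.1, 0, 0, 0, 0.6, 0, 0, 0.1, 0, 0, 0, 0.6]'

```text
time: 12.95
tool_pos: [0.5848, 0.0508, 0.0082]
eef_rot: [[-0.176, 0.984, 0.001], [0.984, 0.176, 0.0], [-0.0, 0.001, -1.0]]
wrist_force: [-3.6, -1.7, 18.1]
grip_width: 0.0587
grasp_force: 28.8
```

Contact made (18 N). Easing off 1.5 mm, then releasing and rising.

Emit:
play_rows --commands '[0, 0, -0.15, 0, 0, 0, 0.6, 0, 0, -0.15, 0, 0, 0, 0.72, 0, 0, -0.15, 0, 0, 0, 0.78, 0, 0, -0.15, 0, 0, 0, 0.82, 0, 0, -0.15, 0, 0, 0, 0.82, 0, 0, -1, 0, 0, 0, 0.82, 0, 0, -3, 0, 0, 0, 0.82, 0, 0, -6, 0, 0, 0, 0.82, 0, 0, -10, 0, 0, 0, 0.82, 0, 0, -15, 0, 0, 0, 0.82]'

```text
time: 13.95
tool_pos: [0.5838, 0.0508, 0.1577]
eef_rot: [[-0.176, 0.984, -0.002], [0.984, 0.176, 0.0], [0.001, -0.002, -1.0]]
wrist_force: [1.4, -0.0, -0.3]
grip_width: 0.07
grasp_force: 0.0
```

Run:
```python
from h import *
s=arm.get_state();print(s['time'],s['tool_pos'],s['wrist_force'],s['grip_width'],s['qpos'])
t=arm.capture('top');sd=arm.capture('side');w=arm.capture('wrist')
for n,p,z in (('t',t,0),('s',sd,0),('w',w,0)):
  for x in arm.spot_point(p,'dish_center')[:3]: print(n,x,onz(p,x['point'],.0185,s))
  for q in('staple','hasp_pull'):
    for x in arm.spot_point(p,q)[:1]: print(n,q,x,ray(p,x['point'],s))
yaw=.176;C=np.array([.5855,.1009,0]);ex=np.array([np.cos(yaw),np.sin(yaw),0]);ey=np.array([-ex[1],ex[0],0])
f=lambda x,y,z:C+ex*x/1e3+ey*y/1e3+[0,0,z/1e3]
# lid far corners for various angle vs pictures: 
for th in (1.5,1.55,1.6,1.65,1.7,1.75):
  P=lambda r,o,y:f(77.5-r*np.cos(th)+o*np.sin(th),y,60+r*np.sin(th)+o*np.cos(th))
  st=P(130.5,24,0); print(th,'st',proj(t,st),proj(sd,st),'tri?')
save(sd,'s5'); cv2.imwrite('pics/s5c.png',cv2.resize(sd['color'][90:260,220:420,::-1],None,fx=4,fy=3.5))
```

```text
13.95 [0.5838 0.0508 0.1577] [ 1.381  -0.0402 -0.2566] 0.06997333567256855 [-0.026   0.52    1.7346  0.0001  0.8895 -0.203 ]
t {'point': [353.0, 225.0], 'score': 0.63} [ 0.5857 -0.1743  0.0185]
t staple {'point': [235.5, 172.4], 'score': 0.83} (array([ 0.2068, -0.0391,  1.622 ]), array([ 0.323 ,  0.1078, -0.9403]))
s {'point': [373.5, 267.2], 'score': 0.59} [ 0.5764 -0.1933  0.0185]
s {'point': [328.0, 209.6], 'score': 0.42} [0.5914 0.061  0.0185]
s staple {'point': [354.9, 132.2], 'score': 0.75} (array([ 0.0041, -1.0882,  0.8409]), array([ 0.4485,  0.7858, -0.4259]))
s hasp_pull {'point': [327.0, 213.8], 'score': 0.75} (array([ 0.0041, -1.0882,  0.8409]), array([ 0.3807,  0.7483, -0.5433]))
w {'point': [288.5, 426.2], 'score': 0.83} [ 0.5835 -0.1612  0.0185]
w {'point': [319.0, 229.9], 'score': 0.55} [0.5785 0.0486 0.0185]
w hasp_pull {'point': [105.7, 191.3], 'score': 0.65} (array([0.57  , 0.1291, 0.3008]), array([-0.4938, -0.2344, -0.8374]))
1.5 st [238.8954 180.5113] [349.4093 131.8072] tri?
1.55 st [238.3861 178.1808] [351.4711 131.4765] tri?
1.6 st [237.8988 175.9178] [353.5013 131.2731] tri?
1.65 st [237.4348 173.729 ] [355.4944 131.1966] tri?
1.7 st [236.9954 171.6207] [357.4453 131.2461] tri?
1.75 st [236.5819 169.5989] [359.3488 131.4207] tri?
```

View pics/s5c.png

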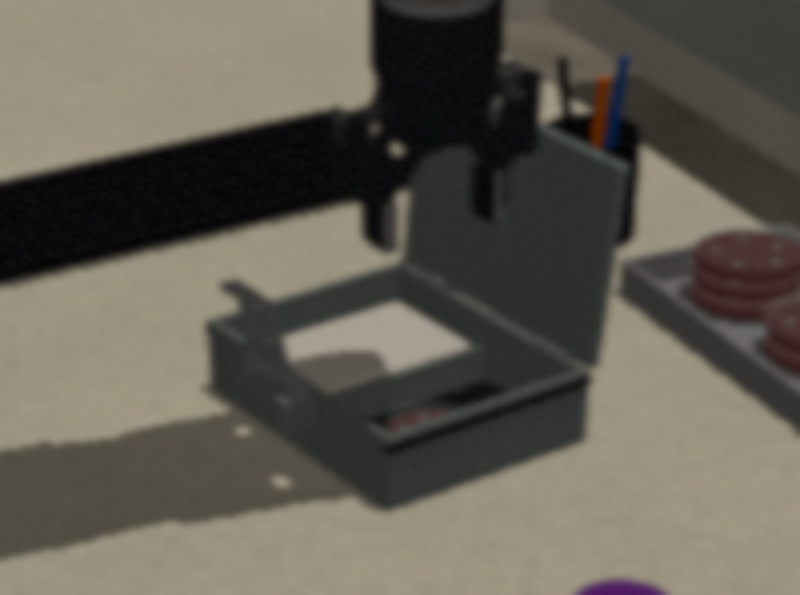

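The dish lies in the mat compartment, the lid fits about 1.65 rad, and the hasp leans back. I'll compute the path behind the lid and the closing sweep.

```bash
cat >> h.py <<'E'
YAW=.176;C=np.array([.5855,.1009,0]);ex=np.array([np.cos(YAW),np.sin(YAW),0]);ey=np.array([-ex[1],ex[0],0])
def f(x,y,z): return C+ex*x/1e3+ey*y/1e3+[0,0,z/1e3]
def lidP(th,r=130,o=8,h=15,y=-45): return f(77.5-r*np.cos(th)+(o+h)*np.sin(th),y,60+r*np.sin(th)+o*np.cos(th))
E
python3 - <<'E'
from h import *
s=arm.get_state();p,R=s['tool_pos'],s['eef_rot'];D=down(YAW)
for q in [f(-10,-49,310),f(150,-45,310),f(150,-45,180)]: print(go(q,D,p,R))
p0=f(150,-45,180)
print('sweep from f(150,-45,180)')
for th in np.linspace(1.7,0,18): print(round(th,2),go(lidP(th),D,p0,D)[:3])
E
```

```text
[  0.02  -0.04 -15.39  -0.    -0.     0.  ]
[  0.4   15.96 -15.41  -0.    -0.     0.  ]
[ 0.4  15.98 -2.41 -0.   -0.    0.  ]
sweep from f(150,-45,180)
1.7 [-0.   -3.29 -0.79]
1.6 [-0.   -4.57 -0.97]
1.5 [ 0.   -5.88 -1.02]
1.4 [ 0.   -7.19 -0.95]
1.3 [-0.   -8.51 -0.74]
1.2 [ 0.   -9.82 -0.41]
1.1 [ -0.   -11.1    0.05]
1.0 [ -0.   -12.34   0.63]
0.9 [ -0.   -13.53   1.32]
0.8 [  0.   -14.66   2.12]
0.7 [ -0.   -15.71   3.01]
0.6 [ -0.   -16.68   4.  ]
0.5 [ -0.   -17.56   5.07]
0.4 [ -0.   -18.33   6.2 ]
0.3 [  0.   -18.99   7.39]
0.2 [ -0.   -19.53   8.63]
0.1 [ -0.   -19.96   9.91]
0.0 [  0.   -20.25  11.2 ]
```

Emit:
play_rows --commands '[0, 0, -5, 0, 0, 0, 0.4, 0, 0, -10, 0, 0, 0, 0, 0.2, 0, -15.4, 0, 0, 0, 0, 0.4, 4, -15.4, 0, 0, 0, 0, 0.4, 8, -15.4, 0, 0, 0, 0, 0.4, 12, -15.4, 0, 0, 0, 0, 0.4, 16, -15.4, 0, 0, 0, 0, 0.4, 16, -15.4, 0, 0, 0, 0, 0.4, 16, -15.4, 0, 0, 0, 0, 0.4, 16, -15.4, 0, 0, 0, 0]'

```text
time: 15.55
tool_pos: [0.7407, 0.0828, 0.3107]
eef_rot: [[-0.176, 0.984, -0.001], [0.984, 0.176, 0.0], [0.0, -0.001, -1.0]]
wrist_force: [-0.7, -0.3, -0.2]
grip_width: -0.0004
grasp_force: 0.0
```

Emit:
play_rows --commands '[0, 0, 4, 0, 0, 0, 0, 0, 0, 8, 0, 0, 0, 0, 0, 0, 11, 0, 0, 0, 0, 0, 0, 13, 0, 0, 0, 0, 0, 0, 13, 0, 0, 0, 0, 0, 0, 13, 0, 0, 0, 0]'

```text
time: 16.15
tool_pos: [0.7413, 0.0828, 0.1823]
eef_rot: [[-0.176, 0.984, 0.001], [0.984, 0.176, 0.0], [-0.0, 0.001, -1.0]]
wrist_force: [0.5, 0.5, 0.7]
grip_width: 0.0001
grasp_force: 0.0
```

Emit:
play_rows --commands '[0, -1.5, -0.4, 0, 0, 0, 0, 0, -3.3, -0.5, 0, 0, 0, 0, 0, -4.6, -0.6, 0, 0, 0, 0, 0, -5.9, -0.7, 0, 0, 0, 0, 0, -7.2, -0.7, 0, 0, 0, 0, 0, -8.5, -0.6, 0, 0, 0, 0, 0, -9.8, -0.4, 0, 0, 0, 0]'

```text
time: 16.85
tool_pos: [0.6454, 0.0655, 0.1875]
eef_rot: [[-0.176, 0.984, 0.005], [0.984, 0.176, 0.0], [-0.001, 0.005, -1.0]]
wrist_force: [2.2, 1.3, -0.6]
grip_width: -0.0002
grasp_force: 1.1
```

Emit:
play_rows --commands '[0, -1.3, 0.45, 0, 0, 0, 0, 0, -2.5, 1.0, 0, 0, 0, 0, 0, -3.7, 1.7, 0, 0, 0, 0, 0, -4.9, 2.5, 0, 0, 0, 0, 0, -5.9, 3.4, 0, 0, 0, 0, 0, -6.9, 4.4, 0, 0, 0, 0]'

```text
time: 17.45
tool_pos: [0.5778, 0.0534, 0.1432]
eef_rot: [[-0.176, 0.984, 0.005], [0.984, 0.176, 0.0], [-0.001, 0.005, -1.0]]
wrist_force: [2.5, 0.8, 1.1]
grip_width: 0.0002
grasp_force: 0.9
```

Emit:
play_rows --commands '[0, -0.9, 1.1, 0, 0, 0, 0, 0, -1.6, 2.2, 0, 0, 0, 0, 0, -2.3, 3.4, 0, 0, 0, 0, 0, -2.8, 4.6, 0, 0, 0, 0, 0, -3.0, 5.2, 0, 0, 0, 0, 0, -3.1, 5.9, 0, 0, 0, 0, 0, -3.1, 5.9, 0, 0, 0, 0]'

```text
time: 18.15
tool_pos: [0.5467, 0.048, 0.0819]
eef_rot: [[-0.176, 0.984, 0.0], [0.984, 0.176, 0.0], [-0.0, 0.0, -1.0]]
wrist_force: [-0.7, -0.3, -0.0]
grip_width: 0.0
grasp_force: 0.0
```

Run:
```python
from h import *
s=arm.get_state();p,R=s['tool_pos'],s['eef_rot'];print(s['time'],p,s['wrist_force'],go(lidP(0),down(YAW),p,R))
```

```text
18.15 [0.5467 0.048  0.0819] [-0.7044 -0.2818 -0.0185] [ 0.03 -0.5   1.39  0.    0.    0.  ]
```

Emit:
play_rows --commands '[0, -0.2, 0.4, 0, 0, 0, 0, 0, -0.4, 0.8, 0, 0, 0, 0, 0, -0.5, 1.1, 0, 0, 0, 0, 0, -0.5, 1.3, 0, 0, 0, 0, 0, -0.5, 1.4, 0, 0, 0, 0, 0, -0.5, 1.4, 0, 0, 0, 0]'

```text
time: 18.75
tool_pos: [0.5414, 0.0471, 0.068]
eef_rot: [[-0.176, 0.984, -0.001], [0.984, 0.176, 0.0], [0.0, -0.001, -1.0]]
wrist_force: [-2.3, -0.6, 6.4]
grip_width: -0.0002
grasp_force: 2.9
```

Emit:
play_rows --commands '[0, 0, 0.1, 0, 0, 0, 0, 0, 0, 0.15, 0, 0, 0, 0, 0, 0, 0.15, 0, 0, 0, 0]'

```text
time: 19.05
tool_pos: [0.5415, 0.0471, 0.0678]
eef_rot: [[-0.176, 0.984, 0.0], [0.984, 0.176, -0.0], [-0.0, 0.0, -1.0]]
wrist_force: [-7.5, -1.0, 23.3]
grip_width: -0.0001
grasp_force: 11.5
```

The lid is shut: TCP at 68 mm with 23 N. Rising and backing off to measure the hasp.

Emit:
play_rows --commands '[0, 0, -3, 0, 0, 0, 0, 0, 0, -8, 0, 0, 0, 0, -1, 0, -13, 0, 0, 0, 0, -1.5, -2, -18, 0, 0, 0, 0, -1.5, -5, -18, 0, 0, 0, 0, -1.5, -6.5, -18, 0, 0, 0, 0, -1.5, -6.5, -18, 0, 0, 0, 0, -1.5, -6.5, -18, 0, 0, 0, 0]'

```text
time: 19.85
tool_pos: [0.4807, 0.0209, 0.2464]
eef_rot: [[-0.176, 0.984, 0.0], [0.984, 0.176, 0.0], [0.0, 0.0, -1.0]]
wrist_force: [-0.9, -0.1, 1.0]
grip_width: -0.0
grasp_force: 0.0
```

Run:
```python
from h import *
s=arm.get_state();w=arm.capture('wrist');sd=arm.capture('side');print(s['time'],s['tool_pos'])
save(w,'w6');
for q in('hasp_pull','hasp_hinge','staple'):
  rs=[]
  for n,p in(('w',w),('s',sd)):
    for x in arm.spot_point(p,q)[:1]: print(n,q,x); rs.append(ray(p,x['point'],s))
  if len(rs)==2: X=tri(rs)-C; print(X@ex,X@ey,X[2])
for fi in np.arange(1.75,2.2,.1):
  P=f(-91+68*np.cos(fi)-7*np.sin(fi),0,71+68*np.sin(fi)+7*np.cos(fi)); print(fi,proj(w,P,s),proj(sd,P))
print('hinge',proj(w,f(-91,0,71),s),'st',proj(w,f(-53,0,84),s))
```

```text
19.85 [0.4807 0.0209 0.2464]
w hasp_pull {'point': [331.3, 156.6], 'score': 0.66}
s hasp_pull {'point': [279.7, 174.3], 'score': 0.58}
-0.11395703089276361 0.0007646068481659883 0.1382305993229875
w hasp_hinge {'point': [356.8, 150.3], 'score': 0.57}
s hasp_hinge {'point': [289.3, 193.7], 'score': 0.46}
-0.08982510982583454 0.0007777162603796346 0.07611463147449496
w staple {'point': [397.1, 149.6], 'score': 0.89}
s staple {'point': [300.6, 186.5], 'score': 0.61}
-0.056225318846033136 0.001618344648395358 0.08446423904507494
1.75 [335.6487 156.8005] [281.7207 174.495 ]
1.85 [326.4094 156.5453] [279.4615 176.0942]
1.9500000000000002 [317.701  156.2268] [277.2962 177.9007]
2.0500000000000003 [309.6524 155.8523] [275.2489 179.8949]
2.1500000000000004 [302.3694 155.4302] [273.3424 182.0552]
hinge [355.1567 150.9923] st [401.5167 151.9999]
```

View pics/w6.png

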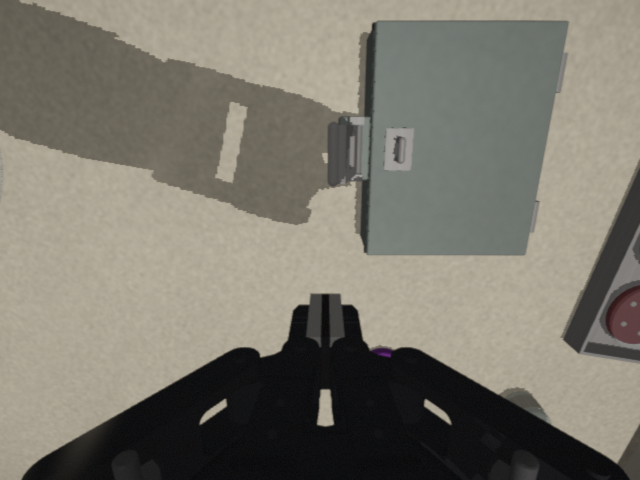

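The lid is shut with the staple at (400,150), and the hasp bar at about (331,156) puts the hasp near 1.8 rad. Planning the hasp push.

Run:
```python
from h import *
s=arm.get_state();p,R=s['tool_pos'],s['eef_rot'];D=down(YAW)
for q in [f(-150,1,235),f(-150,1,128)]: print(q,go(q,D,p,R))
p0=f(-150,1,128)
bar=lambda a:np.array([-91+68*np.cos(a)-7*np.sin(a),71+68*np.sin(a)+7*np.cos(a)])
for a in np.arange(1.8,.65,-.1): b=bar(a); print('A',round(a,2),go(f(b[0]-11,1,b[1]-8),D,p0,D)[1:3])
b=bar(.7); p1=f(b[0],1,b[1]+15);print('p1',go(p1,D,p0,D)[1:3])
for a in np.arange(.9,-.01,-.1): b=bar(a); print('B',round(a,2),go(f(b[0],1,b[1]+4),D,p1,D)[1:3])
```

```text
[0.4376 0.0756 0.235 ] [ 6.13 -3.25  1.1  -0.   -0.    0.  ]
[0.4376 0.0756 0.128 ] [ 6.13 -3.25 11.8  -0.   -0.    0.  ]
A 1.8 [2.57 0.04]
A 1.7 [ 3.23 -0.15]
A 1.6 [ 3.9  -0.28]
A 1.5 [ 4.58 -0.33]
A 1.4 [ 5.27 -0.32]
A 1.3 [ 5.94 -0.24]
A 1.2 [ 6.61 -0.09]
A 1.1 [7.26 0.12]
A 1.0 [7.89 0.4 ]
A 0.9 [8.48 0.74]
A 0.8 [9.04 1.13]
A 0.7 [9.55 1.58]
p1 [10.65 -0.72]
B 0.9 [-1.07  0.25]
B 0.8 [-0.51  0.65]
B 0.7 [0.  1.1]
B 0.6 [0.47 1.6 ]
B 0.5 [0.88 2.14]
B 0.4 [1.24 2.72]
B 0.3 [1.54 3.34]
B 0.2 [1.78 3.98]
B 0.1 [1.95 4.64]
B 0.0 [2.05 5.32]
```

Emit:
play_rows --commands '[2, -3.3, 0, 0, 0, 0, 0, 5, -3.3, 0.5, 0, 0, 0, 0, 6.1, -3.3, 1.1, 0, 0, 0, 0, 6.1, -3.3, 1.1, 0, 0, 0, 0, 6.1, -3.3, 4, 0, 0, 0, 0, 6.1, -3.3, 8, 0, 0, 0, 0, 6.1, -3.3, 11, 0, 0, 0, 0, 6.1, -3.3, 11.8, 0, 0, 0, 0, 6.1, -3.3, 11.8, 0, 0, 0, 0]'

```text
time: 21.15
tool_pos: [0.4373, 0.0747, 0.1277]
eef_rot: [[-0.176, 0.984, -0.002], [0.984, 0.176, -0.0], [0.0, -0.002, -1.0]]
wrist_force: [0.4, 0.6, 0.8]
grip_width: -0.0
grasp_force: 0.0
```

Emit:
play_rows --commands '[0, 1.5, 0, 0, 0, 0, 0, 0, 2.6, 0, 0, 0, 0, 0, 0, 3.2, -0.15, 0, 0, 0, 0, 0, 3.9, -0.3, 0, 0, 0, 0, 0, 4.6, -0.3, 0, 0, 0, 0, 0, 5.3, -0.3, 0, 0, 0, 0, 0, 5.9, -0.25, 0, 0, 0, 0, 0, 6.6, -0.1, 0, 0, 0, 0]'

```text
time: 21.95
tool_pos: [0.5024, 0.0869, 0.1292]
eef_rot: [[-0.176, 0.984, -0.0], [0.984, 0.176, 0.0], [0.0, -0.0, -1.0]]
wrist_force: [-0.3, -1.3, -0.2]
grip_width: 0.0004
grasp_force: 0.2
```

Emit:
play_rows --commands '[0, 0.65, 0.2, 0, 0, 0, 0, 0, 1.3, 0.5, 0, 0, 0, 0, 0, 1.9, 0.8, 0, 0, 0, 0, 0, 2.4, 1.2, 0, 0, 0, 0, 0, 2.4, 1.2, 0, 0, 0, 0]'

```text
time: 22.45
tool_pos: [0.526, 0.0911, 0.1166]
eef_rot: [[-0.176, 0.984, -0.0], [0.984, 0.176, 0.0], [0.0, -0.0, -1.0]]
wrist_force: [-0.2, -0.2, 1.0]
grip_width: 0.0
grasp_force: 0.0
```

Run:
```python
from h import *
s=arm.get_state();w=arm.capture('wrist');sd=arm.capture('side');t=arm.capture('top');print(s['time'],s['tool_pos'])
X=np.array(s['tool_pos'])-C;print(X@ex,X@ey)
for a in (1.6,1.2,1.,.9,.8,.7):
  P=f(-91+68*np.cos(a)-7*np.sin(a),0,71+68*np.sin(a)+7*np.cos(a)); print(a,proj(sd,P),proj(w,P,s))
for n,p in(('w',w),('s',sd),('t',t)):
  for x in arm.spot_point(p,'hasp_pull')[:2]: print(n,x)
save(w,'w7');cv2.imwrite('pics/s7.png',cv2.resize(np.hstack([sd['color'][130:230,250:370,::-1],t['color'][170:270,200:320,::-1]]),None,fx=3.3,fy=3.3,interpolation=2))
```

```text
22.45 [0.526  0.0911 0.1166]
-0.06027658538372152 0.0007536576334294998
1.6 [285.2303 172.5202] [225.5589 340.356 ]
1.2 [294.6841 170.0036] [294.1026 337.8258]
1.0 [299.0864 170.3129] [325.7227 331.176 ]
0.9 [301.1255 170.8532] [339.6827 326.8255]
0.8 [303.0295 171.6406] [352.1124 321.9617]
0.7 [304.7804 172.6648] [362.8764 316.717 ]
w {'point': [360.6, 317.1], 'score': 0.9}
s {'point': [301.4, 173.5], 'score': 0.87}
```

View pics/s7.png

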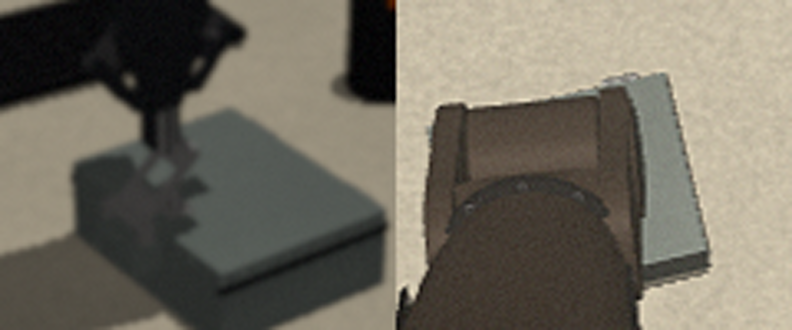

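The hasp is at about 0.75 rad, leaning over the lid, with the finger behind its bar. Moving over the bar and pressing down.

Emit:
play_rows --commands '[0, -0.3, -1.2, 0, 0, 0, 0, 0, -0.3, -2.6, 0, 0, 0, 0, 0, 0.8, -2.6, 0, 0, 0, 0, 0, 1.6, -2.4, 0, 0, 0, 0, 0, 1.65, -1.8, 0, 0, 0, 0, 0, 1.65, -1.8, 0, 0, 0, 0]'

```text
time: 23.35
tool_pos: [0.5414, 0.0939, 0.1338]
eef_rot: [[-0.176, 0.984, -0.002], [0.984, 0.176, -0.0], [0.0, -0.002, -1.0]]
wrist_force: [-0.5, 0.6, 0.5]
grip_width: 0.0001
grasp_force: 0.0
```

Emit:
play_rows --commands '[0, 0, 0.6, 0, 0, 0, 0, 0, 0, 1.1, 0, 0, 0, 0, 0, 0.5, 1.6, 0, 0, 0, 0, 0, 0.9, 2.1, 0, 0, 0, 0, 0, 1.2, 2.7, 0, 0, 0, 0, 0, 1.5, 3.3, 0, 0, 0, 0, 0, 1.8, 4, 0, 0, 0, 0, 0, 1.9, 4.6, 0, 0, 0, 0, 0, 2, 5.1, 0, 0, 0, 0, 0, 2, 5.3, 0, 0, 0, 0]'

```text
time: 24.35
tool_pos: [0.5615, 0.0974, 0.0817]
eef_rot: [[-0.176, 0.984, -0.001], [0.984, 0.176, 0.0], [0.0, -0.001, -1.0]]
wrist_force: [0.5, 0.8, 7.2]
grip_width: -0.0002
grasp_force: 3.3
```

Emit:
play_rows --commands '[0, 0, 0.1, 0, 0, 0, 0, 0, 0, 0.1, 0, 0, 0, 0, 0, 0, 0.1, 0, 0, 0, 0]'

```text
time: 24.65
tool_pos: [0.5615, 0.0975, 0.0818]
eef_rot: [[-0.176, 0.984, 0.0], [0.984, 0.176, 0.0], [0.0, 0.0, -1.0]]
wrist_force: [-1.5, -0.9, 4.4]
grip_width: -0.0
grasp_force: 2.3
```

Emit:
play_rows --commands '[0, 0, 0.1, 0, 0, 0, 0, 0, 0, 0.2, 0, 0, 0, 0, 0, 0, 0.2, 0, 0, 0, 0]'

```text
time: 24.95
tool_pos: [0.5618, 0.0975, 0.0809]
eef_rot: [[-0.176, 0.984, 0.002], [0.984, 0.176, 0.0], [-0.0, 0.002, -1.0]]
wrist_force: [-5.4, -0.5, 19.6]
grip_width: -0.0
grasp_force: 9.7
```

Emit:
play_rows --commands '[0, 0, -2, 0, 0, 0, 0, 0, 0, -6, 0, 0, 0, 0, -1, 0, -10, 0, 0, 0, 0, -4, -2, -14, 0, 0, 0, 0, -8, -4, -16, 0, 0, 0, 0, -8, -4, -16, 0, 0, 0, 0, -8, -4, -16, 0, 0, 0, 0]'

```text
time: 25.65
tool_pos: [0.5361, 0.0108, 0.2398]
eef_rot: [[-0.174, 0.985, 0.001], [0.985, 0.174, 0.0], [-0.0, 0.001, -1.0]]
wrist_force: [-0.3, 0.4, -0.5]
grip_width: -0.0
grasp_force: 0.0
```

Run:
```python
from h import *
s=arm.get_state();w=arm.capture('wrist');sd=arm.capture('side');print(s['time'],s['tool_pos'],s['wrist_force'])
for q,P in(('hasp_pull',f(-23,0,78)),('staple',f(-53,0,84))):
  for n,p in(('w',w),('s',sd)):
    print(n,q,[x['point'] for x in arm.spot_point(p,q)[:1]],'expect',proj(p,P,s))
cv2.imwrite('pics/w8.png',w['color'][:,:,::-1])
```

```text
25.65 [0.5361 0.0108 0.2398] [-0.2574  0.3696 -0.4814]
w hasp_pull [[377.3, 126.9]] expect [375.2489 127.3413]
s hasp_pull [[314.2, 184.6]] expect [311.6581 185.1684]
w staple [[335.6, 124.3]] expect [339.111  127.3609]
s staple [[300.6, 186.1]] expect [301.7426 186.6256]
```

View pics/w8.png

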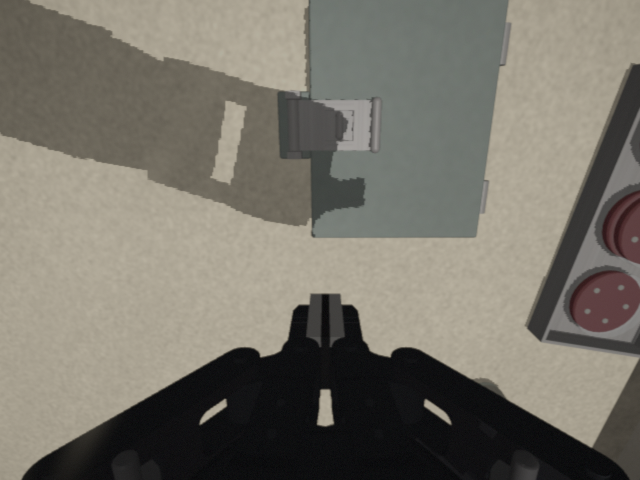

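The hasp lies flat on the lid, with its bar at (376,125) and the staple through the slot at (340,125). The gripper is clear of everything, so I'll hand in.

```bash
python3 -c "
from station import arm
print(arm.sign_off())"
```

```text
the job is handed in; nothing more can be done
None
```

The small dish is packed flat on the mat, the lid is shut, and the hasp lies flat over the staple; I handed the job in at about 26 s of robot time, and the hand-in returned no verdict.

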